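# Set out the cooking ingredients in their own holders

## Robot

A 6-joint arm with a two-finger parallel gripper is mounted at the origin on a cart in front of the work surface, level with it; the furniture and walls round the work are solid. World frame = base frame: x ahead of the robot, y to its left, z up, the work surface at z = 0. Lengths are in m, angles in rad, forces in N, time in s.
With the tool pointing down it reaches from about 0.325 to 0.775 m from the base axis. Payload 5.5 kg.
Tool frame: the origin (TCP) lies at the very end of the fingers, on their centre line; the grasp point (between the pads) lies 19 mm behind it; z points along the fingers, y is the line along which they close (so a half turn about z gives the same grasp; the last joint's range is limited). The gripper opens to 88 mm and grips with 3 to 60 N. Pads are 20 mm wide; open, the fingers measure 115 mm over their backs; the gripper's body (75 mm by 178 mm) begins 61 mm behind the grasp point.
Start: joints at [1.247, 0.091, 1.231, -0, 1.82, -0.057], TCP at [0.158, 0.579, 0.223] pointing down, gripper open.
Joint ranges: [-2.87, 2.87], [-0.86, 2.18], [0.17, 2.46], [-1.51, 4.65], [0.06, 2.69], [-2.65, 2.65]. Speed limits (rad/s): [2.57, 2.57, 3.01, 3.14, 3.14, 3.14].

## Interface

Orientations are given as a 3x3 rotation matrix whose columns are the frame's x, y, z axes.
In Python, from station import env, set_gripper, planner, readout, cams, silhouettes, spot_point gives the robot as it stands. Calls block until the motion is done:
- env.move_pose(position, orientation): joint-space move of the TCP to a pose.
- env.move_linear(position, speed=0.15, attitude=None, contact_N=None): straight line of the TCP; attitude=None keeps the orientation; speed is the mean speed in m/s. With contact_N (N) it stops when the force on the tool has changed by that much, and returns True; else False.
- env.movej(angles): joint-space move.
- set_gripper(opening): finger opening in m; the grip force is fixed at half the most; returns when the fingers have stopped.
- env.wait(seconds).
- planner.inverse_kinematics(position, orientation): joint angles nearest the present ones, or None.
- readout.observe(): the state.
- cams.capture(name): name is "scene" or "top" or "wrist"; returns (picture, depth): 420x560x3 uint8, red, green, blue; 420x560 float32, m along the optical axis (not along the pixel's ray), 0 where there is no reading.
- cams.camera_params(name): a dict with "intrinsics" (3x3 intrinsics, pixels), "rvec" (rotation vector, rad) and "tvec" (3), from world to camera coordinates, as OpenCV has them. Camera axes: x right, y down, z forward; pixel columns grow to the right and rows downward; lengths in m; the calibration is good to about 2 mm. A picture is of the moment at which its call begins: read the wrist's pose just before it. camera_params takes no time and is no camera call; for the wrist camera it gives the pose at the moment of the call.
A pose or a line that the arm cannot do raises env.PlanningError and nothing moves.
- env.close_job(): hands the job in; it is judged then, once.
Trained networks look in the newest picture that a camera, given by its name, has taken for a name from the list of things; names that differ only in an ending like _2 or _b are one class to them, and where a whole thing is asked for, a point or a joint stands for the part that bears it (a point fixed in the world has none). Each returns a list of dicts, best first, with "confidence" (0 to 1); they miss things now and then, are a little off and sometimes report something else, mostly with a low value. They report only what shows in the picture. A call takes as long as a camera call.
- silhouettes(name, camera): "mask" (420x560 bool, what is visible of it) and "position" ([column, row] as shares, 0 to 1, of the picture: columns of its width, rows of its height, amid what is visible of it).
- spot_point(name, camera): "position" ([column, row] as shares, 0 to 1, of the picture: columns of its width, rows of its height: a listed point, or the origin of a listed thing).
The state is a dict: "clock": time; "joint_pos": joint angles; "qvel": joint speeds; "effort": joint torques, N m; "tool_pos": TCP position; "tcp_rot": TCP orientation; "wrist_force": force on the tool from outside, world axes, zero at the start; "moment": the same for the moment, N m; "opening": finger opening in m; "gripper_force": force on a finger pad.
Only numpy, scipy, OpenCV 4.12 (cv2) and the standard library are available. Lean on these libraries where they do the work, as an engineer would, in place of code of your own. Each camera call takes 0.05 s, during which the arm holds its last target. There are 200 camera calls.

## Task

Set out the ingredients for cooking: put the egg in the white bowl, the lemon in the yellow bowl, the lime in the green bowl, and stand the tin upright in the rimmed wooden coaster, each in the middle of its holder. Lower each one until it rests there rather than dropping it, and leave the drinks can and the garlic where they are.

Things in the scene. Friction and masses are not known exactly. Their poses are not given: they have to be found in the camera images.
- egg_centre (a point): Brown hen's egg lying on its side, loose, 57 (along x) x 44 x 44 mm, about 60 g. This point is the centre of the egg, 22 mm above what it lies on; x is the long axis of the egg (level at the start, within 0.6 rad of square to the oven's front). It can roll.
- lemon_centre (a point): Yellow lemon lying on its side, loose, 71 (along x) x 53 (y) x 51 mm (z), about 85 g. This point is its centre, 25.5 mm above what it lies on; x is its long axis (level at the start, within 0.6 rad of square to the oven's front). It can roll.
- lime_centre (a point): Green lime, loose, 53 (along x) x 46 (y) x 48 mm (z), about 50 g. This point is its centre, 24 mm above what it lies on; x is its long axis (level at the start, within 0.6 rad of square to the oven's front). It can roll.
- tin_centre (a point): Closed round food tin with a green and cream label and a steel lid, loose, standing, 58 mm in diameter, 72 mm high, about 180 g. This point is its centre, 36 mm above what it stands on; z is its axis, up.
- white_bowl: White pinch bowl for the egg, fixed; round, 100 mm across the rim, rim 12 mm above the worktop, wall 3 mm thick, inside a flat floor of radius 25 mm, 3 mm above the worktop, from which a shallow sloping wall rises to the rim. Origin: centre of its underside, on the worktop; z up.
- yellow_bowl: Yellow pinch bowl for the lemon, fixed; round, 100 mm across the rim, rim 12 mm above the worktop, wall 3 mm thick, inside a flat floor of radius 25 mm, 3 mm above the worktop, from which a shallow sloping wall rises to the rim. Origin: centre of its underside, on the worktop; z up.
- green_bowl: Green pinch bowl for the lime, fixed; round, 100 mm across the rim, rim 12 mm above the worktop, wall 3 mm thick, inside a flat floor of radius 25 mm, 3 mm above the worktop, from which a shallow sloping wall rises to the rim. Origin: centre of its underside, on the worktop; z up.
- coaster: Round wooden coaster with a raised rim and a cork floor, for the tin; fixed, 92 mm across, rim 9 mm above the worktop and 5 mm thick, flat floor of 82 mm diameter, 4 mm above the worktop. Origin: centre of its underside, on the worktop; z up.
- can: Bystander: orange drinks can, loose, standing in the far right corner beside the toaster oven, 53 mm in diameter, 134 mm high. Origin: centre of its underside. Not to be moved. (The worktop's front edge and the oven's front run along the horizontal direction (0.49, -0.87); fingers closing along it have most room. The oven's door bar is 0.64 m from the base axis, square to that.)
- garlic: Bystander: whole garlic bulb, whitish pink, loose, at the right end of the work near the front edge, 60 mm across, 59 mm high. Origin: centre of its underside. Not to be moved.

How it is judged:
By the outcome, as a careful person would: the job done as asked, in the order asked, and still so for the second after the job is handed in, with the robot touching nothing.
It also fails if it takes over 112 s, if anything falls off the work surface, if the arm or the gripper's body presses on something with over 40 N, if the wrist force passes 120 N, or if a joint passes its speed limit or range.

## Working session

There is one attempt and no reset: what is moved stays moved. The work goes in short steps, each a Python script; the robot and the scene stay as the last script left them, time stands still between calls to the robot, and variables do not carry over. Pictures are saved under pics/ and viewed, at most 14 in all, crops included, and the job is handed in when it is done.

```bash
mkdir -p pics; ls
cat > h.py <<'E'
import numpy as np, cv2
from station import env,set_gripper,planner,readout,cams,silhouettes,spot_point
def cp(c):
    p=cams.camera_params(c); R=cv2.Rodrigues(np.array(p["rvec"],float))[0]
    return np.array(p["intrinsics"],float),R,np.array(p["tvec"],float).ravel()
def ray(c,uv,P=None):
    K,R,t=P or cp(c)
    d=R.T@np.linalg.inv(K)@np.array([uv[0],uv[1],1.]); return -R.T@t,d
def at_z(c,uv,z,P=None):
    o,d=ray(c,uv,P); return o+d*(z-o[2])/d[2]
def cloud(c,mask,depth,P=None):
    K,R,t=P or cp(c)
    v,u=np.nonzero(mask&(depth>0)); d=depth[v,u]
    X=np.linalg.inv(K)@np.stack([u*d,v*d,d]); return (R.T@(X-t[:,None])).T
E
cat > m.py <<'E'
from h import *
for c in ["top","scene"]:
    P=cp(c); im,dp=cams.capture(c); cv2.imwrite(f"pics/{c}0.png",im[...,::-1])
    print(c,"cam at",(-P[1].T@P[2]).round(3))
    for n,z in dict(egg_centre=.022,lemon_centre=.0255,lime_centre=.024,tin_centre=.036,white_bowl=0,yellow_bowl=0,green_bowl=0,coaster=0,can=0,garlic=0).items():
        s=spot_point(n,c); q=silhouettes(n,c); o=[n]
        for a in s[:2]: 
            uv=np.array(a["position"])*[560,420]; o+=["pt",round(a["confidence"],2),uv.round(),at_z(c,uv,z,P)[:2].round(4)]
        for a in q[:2]:
            X=cloud(c,a["mask"],dp,P)
            if len(X)<20: continue
            X=X[X[:,2]<.2]
            hi=X[X[:,2]>.008][:,:2] if (X[:,2]>.008).sum()>10 else X[:,:2]
            r=cv2.minAreaRect(hi.astype(np.float32)*1000)
            w,V=np.linalg.eigh(np.cov(hi.T))
            o+=["sil",round(a["confidence"],2),a["mask"].sum(),"mid",np.median(X[:,:2],0).round(4),"box",np.round(r[0]),np.round(r[1]),"zmax",np.percentile(X[:,2],98).round(3),"ang",np.round(np.arctan2(V[1,1],V[0,1]),2)]
        print(*o)
E
python3 m.py
```

```text
pics
top cam at [0.377 0.101 1.07 ]
egg_centre pt 0.6 [163. 329.] [0.3192 0.3258] sil 0.73 381 mid [0.3262 0.3167] box [326. 319.] [55. 40.] zmax 0.046 ang 0.94 sil 0.39 456 mid [ 0.5169 -0.0182] box [519. -19.] [52. 56.] zmax 0.054 ang -3.01
lemon_centre pt 0.89 [318. 239.] [ 0.5255 -0.0208] sil 0.57 454 mid [ 0.5151 -0.0183] box [517. -20.] [52. 53.] zmax 0.054 ang -2.97
lime_centre pt 0.69 [219. 238.] [0.5242 0.2092] sil 0.74 333 mid [0.517  0.2085] box [519. 210.] [44. 45.] zmax 0.05 ang -2.82
tin_centre sil 0.67 579 mid [0.3812 0.2064] box [380. 207.] [53. 56.] zmax 0.075 ang 1.75
white_bowl pt 0.71 [272. 271.] [0.4522 0.0846] sil 0.56 1458 mid [0.4554 0.087 ] box [455.  87.] [95. 98.] zmax 0.015 ang 1.66
yellow_bowl pt 0.93 [303. 198.] [0.6292 0.0109] sil 0.95 1253 mid [0.6376 0.0054] box [636.   6.] [96. 94.] zmax 0.015 ang 1.05
green_bowl pt 0.71 [171. 268.] [0.4551 0.3194] sil 0.86 1471 mid [0.4533 0.3151] box [453. 313.] [97. 97.] zmax 0.016 ang -3.12
coaster pt 0.79 [261. 223.] [0.5659 0.1128] sil 0.67 1217 mid [0.5652 0.1116] box [566. 111.] [90. 88.] zmax 0.012 ang -2.36
[... 1041 characters left out ...]
.  87.] [97. 98.] zmax 0.015 ang 2.47
yellow_bowl pt 0.69 [317. 229.] [0.6281 0.0075] sil 0.79 780 mid [0.6413 0.0112] box [638.   7.] [97. 97.] zmax 0.016 ang 1.61
green_bowl pt 0.81 [201. 198.] [0.4506 0.2982] sil 0.64 369 mid [ 0.5104 -0.0322] box [518. -25.] [54. 50.] zmax 0.053 ang 3.07
coaster pt 0.68 [242. 201.] [0.5359 0.2215] pt 0.63 [277. 217.] [0.5732 0.1086] sil 0.9 691 mid [0.5664 0.1093] box [566. 108.] [92. 88.] zmax 0.013 ang 0.8
can pt 0.63 [383. 213.] [ 0.8159 -0.0574] sil 0.88 723 mid [ 0.7836 -0.0669] box [801. -63.] [55. 53.] zmax 0.135 ang 2.01
garlic pt 0.71 [330. 266.] [ 0.5699 -0.108 ] sil 0.96 396 mid [ 0.5692 -0.1121] box [ 575. -106.] [52. 55.] zmax 0.055 ang 2.31
```

```bash
python3 -c "
import cv2
a=cv2.imread('pics/top0.png')[100:380,110:400]
cv2.imwrite('pics/a.png',cv2.resize(a,None,fx=2.1,fy=2.1,interpolation=2))"
```

```text
(no output)
```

View pics/a.png

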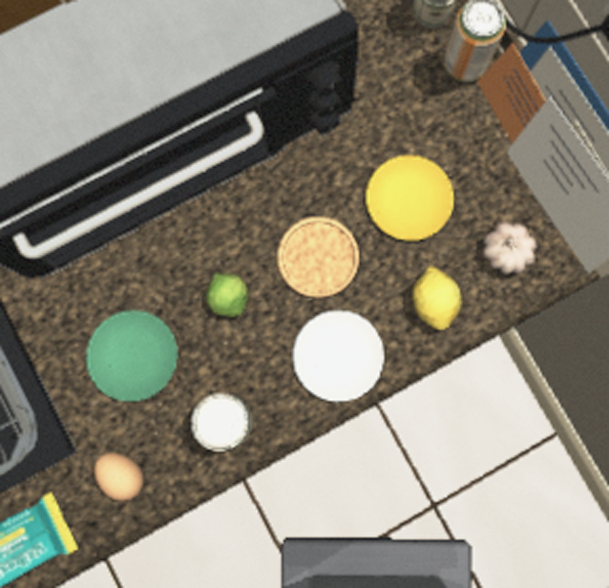

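View pics/scene0.png

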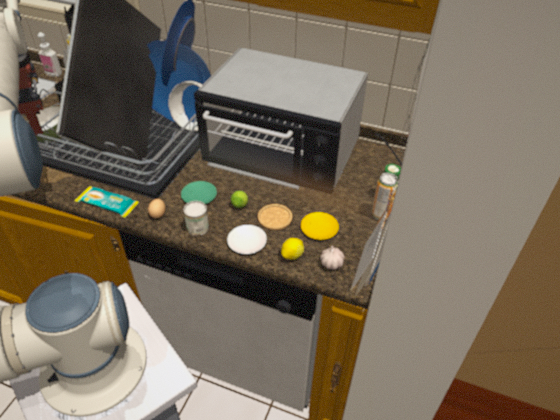

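```bash
cat >> h.py <<'E'
Z=dict(egg=.022,lemon=.0255,lime=.024,tin=.036)
def Rd(a):
    best=None
    q0=readout.observe()["joint_pos"]
    for b in (a,a+np.pi):
        x=np.array([np.cos(b),np.sin(b),0]); z=np.array([0,0,-1.]); R=np.stack([x,np.cross(z,x),z],1)
        q=planner.inverse_kinematics([.45,.15,.2],R)
        if q is None: continue
        if best is None or abs(q[5])<best[0]: best=(abs(q[5]),R)
    return best[1]
def look(things,save=None):
    P=cp("wrist"); im,dp=cams.capture("wrist")
    if save: cv2.imwrite(f"pics/{save}.png",im[...,::-1])
    out={}
    for n in things:
        name=n+"_centre" if n in Z else n
        q=silhouettes(name,"wrist"); s=spot_point(name,"wrist")
        z=Z.get(n,.012 if 'bowl' in n else .009)
        for a in s[:1]:
            uv=np.array(a["position"])*[560,420]; print(n,"spot",round(a["confidence"],2),uv.round(),at_z(0,uv,Z.get(n,0),P)[:2].round(4))
        for a in q[:2]:
            m=a["mask"]; cs=cv2.findContours(m.astype(np.uint8),0,1)[0]; c=max(cs,key=cv2.contourArea)[:,0]
            edge=(c.min()<2) or c[:,0].max()>557 or c[:,1].max()>417
            W=np.array([at_z(0,u,z,P)[:2] for u in c])
            e=cv2.fitEllipse((W*1000).astype(np.float32)); r=cv2.minAreaRect((W*1000).astype(np.float32))
            X=cloud(0,m,dp,P)
            print(n,"sil",round(a["confidence"],2),"edge",edge,"ell",np.round(e[0],1),np.round(e[1],1),"long",round(np.radians(e[2]+90)%np.pi,3),"box",np.round(r[0],1),np.round(r[1]),"zmax",np.percentile(X[:,2],98).round(4) if len(X) else None)
E
python3 - <<'E'
from h import *
R=Rd(.51); print(R.round(2).tolist())
env.move_pose([.325,.318,.26],R)
print("cam",(-cp("wrist")[1].T@cp("wrist")[2]).round(3))
look(["egg","tin","green_bowl"],"w1")
env.move_pose([.47,.24,.26],R); look(["lime","green_bowl","tin","coaster"])
env.move_pose([.53,.04,.26],R); look(["lemon","yellow_bowl","white_bowl","coaster"],"w2")
print(readout.observe()["clock"])
E
```

```text
[[0.87, 0.49, 0.0], [0.49, -0.87, 0.0], [0.0, 0.0, -1.0]]
cam [0.397 0.359 0.422]
egg spot 0.71 [280. 179.] [0.3276 0.3201]
egg sil 0.93 edge False ell [324.6 319. ] [41.7 53.1] long 0.88 box [324.1 319.5] [52. 44.] zmax 0.0442
tin spot 0.87 [380. 185.] [0.3844 0.207 ]
tin sil 0.83 edge False ell [381.1 202.7] [61.2 87.2] long 1.465 box [382.5 203.7] [85. 61.] zmax 0.0725
green_bowl spot 0.95 [333.  91.] [0.4548 0.3145]
green_bowl sil 0.67 edge False ell [452.5 314.1] [97.7 98. ] long 1.223 box [452.2 314.2] [98. 98.] zmax 0.0131
lime spot 0.79 [318. 159.] [0.5175 0.2125]
lime sil 0.85 edge False ell [519.6 210.3] [44.6 50.1] long 0.43 box [519.5 209.9] [46. 48.] zmax 0.0482
green_bowl spot 0.82 [227. 163.] [0.4522 0.3133]
green_bowl sil 0.83 edge False ell [452.4 313.8] [96.6 98.3] long 0.488 box [453.1 313.8] [98. 96.] zmax 0.0128
tin spot 0.84 [273. 248.] [0.3872 0.2061]
tin sil 0.91 edge False ell [376.4 206. ] [59.5 90.6] long 0.415 box [377.3 207.1] [87. 60.] zmax 0.072
coaster spot 0.89 [398. 164.] [0.5638 0.1106]
coaster sil 0.84 edge False ell [566.3 112.5] [90.3 92.1] long 1.652 box [567.1 112. ] [92. 91.] zmax 0.0101
coaster sil 0.59 edge False ell [517.5 -34. ] [61.6 70.9] long 0.719 box [517.3 -33.7] [69. 61.] zmax 0.0512
lemon spot 0.79 [318. 206.] [ 0.525  -0.0182]
lemon sil 0.92 edge False ell [518.6 -20.9] [51.6 66.5] long 0.278 box [518.  -20.4] [61. 56.] zmax 0.0513
yellow_bowl spot 0.96 [343. 115.] [0.6413 0.0101]
yellow_bowl sil 0.7 edge False ell [636.5   7.6] [97.5 98.2] long 1.407 box [637.    7.9] [98. 98.] zmax 0.013
white_bowl spot 0.7 [227. 209.] [0.4544 0.0857]
white_bowl sil 0.69 edge False ell [455.5  87.2] [96.  97.6] long 1.717 box [455.8  87.6] [96. 98.] zmax 0.0126
coaster spot 0.56 [464.  20.] [ 0.8023 -0.0575]
6.5
```

```bash
cat >> h.py <<'E'
def pick(xy,ang,zt,op,w):
    x,y=xy; R=Rd(ang); set_gripper(op)
    env.move_pose([x,y,.13],R); env.move_linear([x,y,zt+.02],.15)
    hit=env.move_linear([x,y,zt],.05,contact_N=6)
    set_gripper(max(w-.02,0)); env.wait(.2); s=readout.observe()
    print("pick hit",hit,"open",round(s["opening"],4),"F",round(float(np.max(s["gripper_force"])),1),"t",round(s["clock"],1))
    env.move_linear([x,y,.13],.12)
    print("lifted open",round(readout.observe()["opening"],4))
def place(xy,ang,zt,rel):
    x,y=xy; R=Rd(ang)
    env.move_linear([x,y,.13],.2,attitude=R); env.move_linear([x,y,zt+.012],.12)
    env.wait(.3); hit=env.move_linear([x,y,zt-.004],.015,contact_N=2.5)
    s=readout.observe(); print("place hit",hit,"z above nominal mm",round((s["tool_pos"][2]-zt)*1000,1),"err",((s["tool_pos"][:2]-np.array(xy))*1000).round(1),np.round(s["wrist_force"],1))
    env.wait(.3); set_gripper(s["opening"]+.006); env.wait(.2); set_gripper(s["opening"]+rel); env.wait(.3)
    env.move_linear([x,y,zt+.05],.06); env.move_linear([x,y,.2],.2)
    print("t",readout.observe()["clock"])
def view(xy,things,save):
    R=Rd(.51); d=R[:2,0]*.06 if R[0,0]>0 else -R[:2,0]*.06
    env.move_pose([xy[0]-d[0],xy[1]-d[1],.24],R); look(things,save)
E
python3 - <<'E'
from h import *
pick((.3247,.319),.88,.011,.075,.044)
place((.4555,.0872),.51,.014,.014)
view((.4555,.0872),["egg","white_bowl"],"w3")
E
```

```text
pick hit False open 0.0418 F 30.0 t 10.5
lifted open 0.0415
place hit True z above nominal mm 0.1 err [-0.1 -0. ] [ 0.5 -0.3  4.3]
t 18.5667
egg spot 0.74 [281. 131.] [0.4596 0.089 ]
egg sil 0.62 edge False ell [454.5  86.7] [42.3 56.1] long 0.514 box [454.8  87.2] [56. 43.] zmax 0.0472
white_bowl spot 0.74 [387. 130.] [ 0.5243 -0.0269]
white_bowl sil 0.72 edge False ell [455.6  86.8] [97.6 97.8] long 1.054 box [455.7  86.8] [98. 98.] zmax 0.0131
white_bowl sil 0.47 edge False ell [371.8 220.1] [65.2 92.4] long 2.289 box [371.2 218.5] [66. 90.] zmax 0.0726
```

View pics/w3.png

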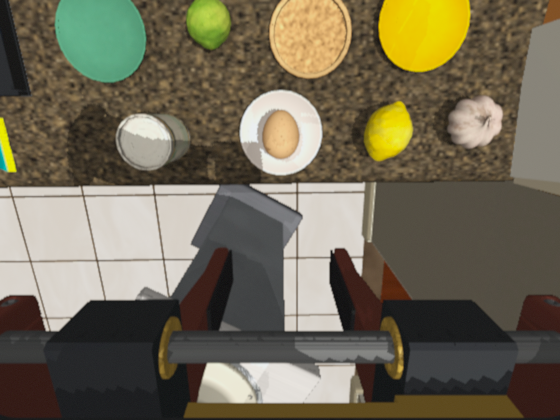

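The wrist picture shows the egg at (281,134), centred in the white bowl at (281,132). The lemon is next.

```bash
python3 - <<'E'
from h import *
pick((.5186,-.0206),.28,.0135,.074,.053)
place((.6366,.0076),.51,.0165,.012)
view((.6366,.0076),["lemon","yellow_bowl"],"w4")
pick((.5195,.2102),.45,.012,.072,.046)
place((.4525,.3140),.51,.015,.014)
view((.4525,.314),["lime","green_bowl","tin"],"w5")
E
python3 -c "
import cv2
cv2.imwrite('pics/b.png',cv2.hconcat([cv2.imread(f'pics/w{i}.png')[:300,80:480] for i in(4,5)]))"
```

```text
pick hit False open 0.0503 F 30.0 t 22.5
lifted open 0.0503
place hit True z above nominal mm 0.2 err [-0.1  0. ] [-0.8  0.1  4.7]
t 29.7583
lemon spot 0.75 [ 44. 236.] [0.3765 0.2127]
lemon sil 0.56 edge False ell [636.    8.2] [51.2 66.7] long 0.391 box [635.7   8.7] [56. 58.] zmax 0.0545
yellow_bowl sil 0.75 edge False ell [636.4   7.7] [97.6 99.1] long 0.473 box [636.5   7.6] [99. 98.] zmax 0.0308
yellow_bowl sil 0.32 edge True ell [818.4 -75. ] [ 50.1 120.1] long 2.293 box [819.  -85.8] [ 53. 117.] zmax 0.1343
pick hit False open 0.0438 F 30.0 t 34.0
lifted open 0.0443
place hit True z above nominal mm 0.2 err [-0.1 -0.1] [-0.3 -0.4  3.9]
t 41.25
lime spot 0.86 [279. 136.] [0.4507 0.3144]
lime sil 0.67 edge False ell [452.2 313.7] [45.1 49.1] long 0.499 box [452.7 313.6] [46. 47.] zmax 0.0508
green_bowl sil 0.61 edge False ell [451.9 312.6] [45.7 50.7] long 0.476 box [451.9 312.3] [49. 47.] zmax 0.0509
green_bowl sil 0.57 edge False ell [452.4 313.9] [98.  98.6] long 1.121 box [452.4 313.8] [98. 98.] zmax 0.0133
tin spot 0.86 [326. 228.] [0.3825 0.2095]
tin sil 0.8 edge False ell [379.8 206. ] [62.6 81. ] long 0.863 box [379.5 207.9] [81. 62.] zmax 0.0722
```

View pics/b.png

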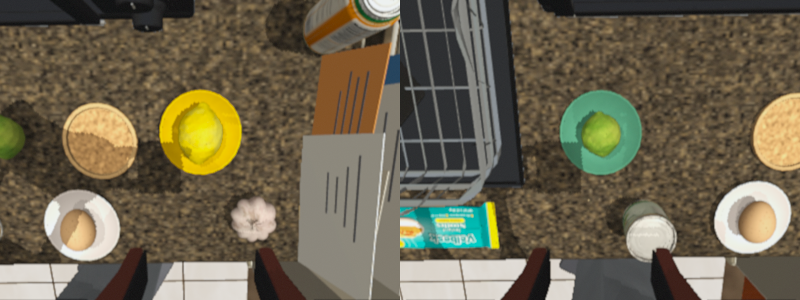

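Lemon at (201,133) in the left crop and lime at (601,134) in the right are centred in their bowls. The tin is next.

```bash
python3 - <<'E'
from h import *
R=Rd(.51); d=R[:2,0]*np.sign(R[0,0])*.06
env.move_pose([.382-d[0],.207-d[1],.24],R)
P=cp("wrist"); im,dp=cams.capture("wrist"); m=silhouettes("tin_centre","wrist")[0]["mask"]
X=cloud(0,m,dp,P); L=X[X[:,2]>.067]
e=cv2.fitEllipse(cv2.convexHull((L[:,:2]*1000).astype(np.float32))); c=np.array(e[0])/1000
print(len(L),e,L[:,2].max())
assert abs(c[0]-.382)<.006 and abs(c[1]-.207)<.006
pick(c,.51,.024,.08,.058)
place((.5665,.1118),.51,.028,.014)
view((.5665,.1118),["tin","coaster"],"w6")
env.move_pose([.40,.25,.28],Rd(.51)); print(readout.observe()["clock"])
exec(open("m.py").read().replace("{c}0","{c}1").replace('["top","scene"]','["top"]'))
E
python3 -c "
import cv2
cv2.imwrite('pics/c.png',cv2.hconcat([cv2.imread('pics/w6.png')[:300,80:480],cv2.imread('pics/top1.png')[80:380,100:500]]))"
```

```text
2388 ((381.85162353515625, 208.18997192382812), (56.071990966796875, 56.32197189331055), 103.27005767822266) 0.07469643807550895
pick hit False open 0.057 F 30.0 t 45.8
lifted open 0.0568
place hit True z above nominal mm 0.2 err [-0.1 -0. ] [ 0.8 -0.3  3.1]
t 53.2083
tin spot 0.91 [282. 134.] [0.5685 0.1102]
tin sil 0.97 edge False ell [563.9 110.7] [62.3 63. ] long 2.235 box [564. 111.] [63. 63.] zmax 0.0767
coaster sil 0.86 edge False ell [566.9 111.3] [90.3 91.5] long 2.16 box [567.  111.9] [91. 91.] zmax 0.0747
54.6917
top cam at [0.377 0.101 1.07 ]
egg_centre pt 0.91 [272. 268.] [0.4566 0.0842] sil 0.78 379 mid [0.4517 0.0873] box [455.  86.] [50. 43.] zmax 0.049 ang -2.6
lemon_centre pt 0.87 [306. 192.] [0.6386 0.0061] sil 0.84 443 mid [0.6307 0.0106] box [633.   9.] [55. 52.] zmax 0.057 ang -2.62
lime_centre sil 0.64 359 mid [0.4534 0.0869] box [455.  86.] [50. 43.] zmax 0.049 ang -2.66
tin_centre pt 0.78 [257. 218.] [0.5708 0.1206] sil 0.82 531 mid [0.5612 0.1116] box [565. 113.] [51. 54.] zmax 0.078 ang -3.11 sil 0.62 822 mid [0.6338 0.0141] box [637.   8.] [94. 98.] zmax 0
[... 261 characters left out ...]
x [636.   7.] [98. 96.] zmax 0.016 ang 1.6
green_bowl pt 0.56 [173. 269.] [0.4544 0.3161] sil 0.62 26 mid [0.4283 0.2799] box [429. 279.] [17.  8.] zmax 0.015 ang -2.82 sil 0.35 355 mid [0.4533 0.0873] box [455.  86.] [50. 43.] zmax 0.049 ang -2.6
coaster pt 0.8 [262. 221.] [0.5701 0.1095] sil 0.57 561 mid [0.5528 0.116 ] box [565. 112.] [88. 88.] zmax 0.025 ang 1.31
can pt 0.62 [333. 129.] [ 0.8087 -0.0645] sil 0.97 814 mid [ 0.7874 -0.0546] box [799. -58.] [51. 48.] zmax 0.136 ang 1.37
garlic pt 0.75 [348. 220.] [ 0.5759 -0.098 ] sil 0.78 444 mid [ 0.574  -0.0989] box [ 576. -102.] [56. 52.] zmax 0.055 ang 1.12 sil 0.44 383 mid [0.4534 0.087 ] box [455.  86.] [50. 43.] zmax 0.049 ang -2.65
```

View pics/c.png

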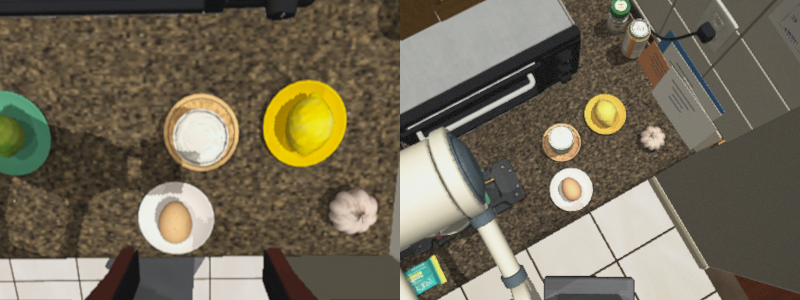

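The crops show the tin standing in the coaster at (201,134) and the egg and lemon centred. The lime was seen centred earlier, and the garlic and can have not moved. The gripper is clear, so I'm handing in.

```bash
python3 -c "
from h import *
print(env.close_job())"
```

```text
the job is handed in; nothing more can be done
None
```

The job is handed in: the egg, lemon and lime are in their bowls and the tin stands upright in the coaster, each within about 3 mm of centre by camera; each was lowered until it touched, in the order asked, in about 57 s of the 112 s allowed, with the can and garlic left where they were.

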